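Nest a three-tier finial and press it

TASK

Assemble the three-tier finial on the lever press: lower (do not drop) the brass middle cup into the copper outer cup that waits on the press's sliding carriage, then the steel inner cup into the brass one, each upright with its collar resting all round on the rim below. Then slide the carriage fully home under the ram by its handle, push the lever down until the ram bears firmly on the stack, and let the lever rise again. Leave the loaded carriage under the ram and do not disturb the other things on the ledge.

Things in the scene. Friction and masses are not known exactly. Their poses are not given: they have to be found in the camera images.
- outer_cup: largest, copper finial cup, open on top, 66 mm high. Straight lip, 80 mm outside, over the top 23 mm; below it a collar 96 mm wide, 5 mm thick, its underside 38 mm above the foot; then a taper to a foot 48 mm wide. Wall 3.5 mm, floor 5 mm. Origin: centre of the foot; z up its axis. Starts on the carriage and stays there
- middle_cup: middle-sized, brass finial cup, open on top, 76 mm high. Straight lip, 66 mm outside, over the top 23 mm (grip here from above); below it a collar 83 mm wide, 5 mm thick, its underside 48 mm above the foot; then a taper to a foot 40 mm wide. Wall 3.5 mm, floor 5 mm. Origin: centre of the foot; z up its axis. Nested in the outer cup, its origin is 18 mm above that cup's, its rim 28 mm above
- inner_cup: smallest, bright steel finial cup, open on top, 72 mm high. Straight lip, 52 mm outside, over the top 23 mm (grip here from above); below it a collar 69 mm wide, 5 mm thick, its underside 44 mm above the foot; then a taper to a foot 34 mm wide. Wall 3.5 mm, floor 5 mm. Origin: centre of the foot; z up its axis. Nested in the middle cup, its origin is 32 mm above that cup's, its rim 28 mm above
- press: fixed brass lever press, base plate 150 x 500 x 18 mm (y = -340 to 160 mm). Origin on the ledge under the ram; x away from the robot at yaw 0, y the way the carriage slides home (towards the column, near face at y = 80 mm), z up. Head: 70 mm wide, y = -35 to 140 mm, 210 to 285 mm high
- shuttle (a joint): the carriage's slide along the press's y axis, in m: 0 = out at the loading place (ram axis - 170 mm), 0.17 = fully home, stack under the ram. Moves with about 3 N and stays where left
- shuttle_nest (a point): centre of the carriage's top face inside the low brass locating ring (30 mm inside radius, 5 mm high), 30 mm above the ledge; the outer cup's foot stands here
- shuttle_handle (a point): centre of the top of the carriage's upright handle: wooden post 22 mm in diameter, 58 mm tall, with a brass cap 28 mm in diameter and 10 mm thick on top; this point is 98 mm above the ledge and 120 mm from the nest's centre on the -y side (press frame)
- lever (a joint): angle of the press lever in rad: 0 = up at rest, grows as it is pushed down, stop at 0.8. The ram goes down 55 mm per rad and meets the rim of a fully nested stack at about 0.42. A spring brings it back up when let go; 3 to 5 N at the tip moves it, about 5 N more seats the stack firmly
- lever_tip (a point): middle of the lever's black cross-bar grip (26 mm thick, 86 mm long along the press's y), moves with the lever; at rest about 304 mm above the ledge, 177 mm from the ram's axis on the -x side (press frame)
- lever_pivot (a point): the lever's pivot on the press head, 245 mm above the ledge; axis along the press's y; the tip is 145 mm from it
- ram: steel ram with a flat round foot 72 mm in diameter; origin: centre of the foot's underside, 175 mm above the ledge when up
- awl: bone-handled awl lying flat, 160 mm long, 25 mm thick; origin: centre of its underside; bystander, leave alone
- bead_bowl: hammered copper bowl heaped with rosewood beads, 122 mm across, 50 mm high; origin: centre of its underside; bystander, leave alone
- imam_piece: turquoise turned imam piece standing upright, 44 mm wide, 80 mm high; origin: centre of its underside; bystander, leave alone
- anvil_block: flat dark steel anvil block, 100 x 70 x 38 mm; origin: centre of its underside; bystander, leave alone
- wood_cup: plain rosewood cup without a collar, 68 mm across, 62 mm high; not part of the finial; origin: centre of its underside; bystander, leave alone
- mallet: wooden mallet lying flat, head 95 x 50 x 50 mm, handle 150 mm long; origin: centre of its underside; bystander, leave alone
- wax_jar: amber glass jar with a brass cap, 60 mm across, 75 mm high; origin: centre of its underside; bystander, leave alone
Mind the look-alikes: they are no part of the job. Of the things shaped like the inner_cup, the steel one is meant.

How it is judged (in metres and radians):
On the way, in this order (a step that is already met when the one before it is completed fails the run):
1. the middle cup is fully nested in the outer cup on the carriage, upright and let go (horizontal distance between outer_cup and shuttle_nest below 0.012 m and angle between each of outer_cup, middle_cup's own z axis and vertical below 0.07 rad and height (world z) of outer_cup below 0.034 m and horizontal distance between middle_cup and outer_cup below 0.007 m and z of middle_cup in the frame of outer_cup between 0.014 and 0.021 m and contact force between the fingers and middle_cup below 0.1 N), for 0.2 s.
2. the inner cup is fully nested in the middle cup, upright and let go (horizontal distance between outer_cup and shuttle_nest below 0.012 m and angle between each of outer_cup, middle_cup, inner_cup's own z axis and vertical below 0.07 rad and height (world z) of outer_cup below 0.034 m and horizontal distance between middle_cup and outer_cup below 0.007 m and z of middle_cup in the frame of outer_cup between 0.014 and 0.021 m and horizontal distance between inner_cup and middle_cup below 0.007 m and z of inner_cup in the frame of middle_cup between 0.028 and 0.035 m and contact force between the fingers and inner_cup below 0.1 N), for 0.2 s.
3. the carriage is home under the ram with the stack still nested (value of joint shuttle above 0.163 m and horizontal distance between outer_cup and shuttle_nest below 0.012 m and angle between each of outer_cup, middle_cup, inner_cup's own z axis and vertical below 0.07 rad and height (world z) of outer_cup below 0.034 m and horizontal distance between middle_cup and outer_cup below 0.007 m and z of middle_cup in the frame of outer_cup between 0.014 and 0.021 m and horizontal distance between inner_cup and middle_cup below 0.007 m and z of inner_cup in the frame of middle_cup between 0.028 and 0.035 m), for 0.2 s.
4. the ram bears on the inner cup with more than 6 N, the stack nested under it (value of joint shuttle above 0.163 m and horizontal distance between middle_cup and outer_cup below 0.007 m and z of middle_cup in the frame of outer_cup between 0.014 and 0.021 m and angle between each of middle_cup, inner_cup's own z axis and vertical below 0.07 rad and horizontal distance between inner_cup and middle_cup below 0.007 m and z of inner_cup in the frame of middle_cup between 0.028 and 0.035 m and contact force between ram and inner_cup above 6 N), for 0.15 s.
At the end, for the whole second after the job is handed in: Outer cup within 12 mm of the ring's centre; middle cup in it, inner cup in the middle one: each within 7 mm of the axis of the cup below, upright to 4 degrees, seated to 3 mm (at most 4 mm lower), at rest; carriage within 7 mm of home; lever back up, under 0.1 rad (all of step 3 and value of joint lever below 0.1 rad and linear speed of each of middle_cup, inner_cup, outer_cup below 0.02 m/s); the robot touches nothing.
It fails at once if the middle cup is dropped: moving faster than 0.7 m/s with no finger on it (contact force between the fingers and middle_cup below 0.1 N and linear speed of middle_cup above 0.7 m/s).
It fails at once if the inner cup is dropped: moving faster than 0.7 m/s with no finger on it (contact force between the fingers and inner_cup below 0.1 N and linear speed of inner_cup above 0.7 m/s).
It fails at once if a bystander is moved by more than 40 mm (distance of any of awl, bead_bowl, imam_piece, anvil_block, wood_cup, mallet, wax_jar from where it was at the start of the episode above 0.04 m).
It also fails if it takes over 72 s, if anything falls off the work surface, if the arm or the gripper's body presses on something with over 40 N, if the wrist force passes 120 N, or if a joint passes its speed limit or range.

ROBOT

A 6-joint arm with a two-finger parallel gripper is mounted at the origin on the work surface. World frame = base frame: x ahead of the robot, y to its left, z up, the work surface at z = 0. Lengths are in mm, angles in degrees, forces in N, time in s.
With the tool pointing down it reaches from about 350 to 850 mm from the base axis. Payload 8.1 kg.
Tool frame: the origin (TCP) lies on the centre line of the jaws, within the pads' length; the fingertips stand 19 mm ahead of it and the grasp point (between the pads) is the TCP (r.tip_reach is the z of the fingertips in the tool frame, in mm); z points along the fingers, y is the line along which they close (so a half turn about z gives the same grasp; the last joint's range is limited). The gripper opens to 85 mm and grips with 20 to 120 N. Pads are 22 mm wide; open, the fingers measure 114 mm over their backs; the gripper's body (76 mm by 85 mm) begins 54 mm behind the grasp point. The pads swing forward as they close: fully open they stand 13 mm farther back than shut.
Start: joints at [69.477, 7.471, 85.268, -0, 87.261, -4.893], TCP at [161.635, 577.823, 250.292] pointing down, gripper open.
Joint ranges: [-169.43, 169.43], [-51.17, 129.36], [1.28, 143.12], [-76.62, 256.62], [0, 156.53], [-152.29, 152.29]. Speed limits (degrees/s): [136.94, 136.94, 159.86, 180, 180, 180].

INTERFACE

Orientations are given as [roll, pitch, yaw] about the fixed x, y, z axes, in that order (R = Rz(yaw) Ry(pitch) Rx(roll)).
In Python, from bench import r gives the robot as it stands. The module is installed in compiled form; this text tells all that it offers.
- The arm moves only by the shell command python3 -m handwheel 'ROWS' [FORCE]. ROWS is JSON, a list of rows, each a list of 7 numbers: the shift along the tool's x, y, z in m, then the turn, a rotation vector about the tool's x, y, z in degrees, then the finger opening in m, from 0 to 0.0854. In form: [[tx, ty, tz, ax, ay, az, claw], ...]. A call has 1 to 8 rows; each row shifts and turns the commanded pose from where the row before left it, along the tool's axes as they then stand; what a row does not reach is not made up. A row lasts 1/12 s, in which the tool goes at most 41.7 mm and 7.16 degrees, less where a joint would pass 70% of its speed; a pose out of reach is approached as far as the arm can. A call with a gripper value outside its range is refused whole. The fingers move at their own pace and stop on an object; FORCE is the grip in N (left out, the last holds). Time passes only in rows, so rows that do not move let the fingers close. It gives the time, the measured TCP pose, the force, the opening and the grip force at its end, in the units of the state.
- r.sense(): the state, without advancing time (a new reading comes with each control period).
- r.snapshot(name): name is "side" or "top"; returns (picture, depth): 420x560x3 uint8, blue, green, red; 420x560 float32, mm along the optical axis (not along the pixel's ray), 0 where there is no reading.
- r.calibration(name): a dict with "vfov" (degrees; the focal length in pixels is half the picture's height over the tangent of half this angle, whatever the lens; pixels are square), "cx", "cy" (the principal point, pixels), "dist" ([k1, k2, p1, p2, k3] as OpenCV has them; the pictures are not rectified), "rvec" (rotation vector, rad) and "tvec" (3), from world to camera coordinates, as OpenCV has them. Camera axes: x right, y down, z forward; pixel columns grow to the right and rows downward; lengths in mm; the calibration is good to about 2 mm. A picture is of the moment at which its call begins. calibration takes no time and is no camera call.
- r.hand_in(): hands the job in; it is judged then, once.
The state is a dict: "time": time; "joint_pos": joint angles; "qd": joint speeds; "joint_efforts": joint torques, N m; "tool_pos": TCP position; "tcp_rot": TCP orientation; "ft_force": force on the tool from outside, world axes, zero at the start; "wrist_torque": the same for the moment, N m; "finger_gap": finger opening in mm; "grip_force": force on a finger pad.
Only numpy, scipy, OpenCV 4.12 (cv2) and the standard library are available. Lean on these libraries where they do the work, as an engineer would, in place of code of your own. Each camera call takes 0.05 s, during which the arm holds its last target. There are 200 camera calls.

## Working session

There is one attempt and no reset: what is moved stays moved. The work goes in short steps, Python scripts to look and compute and a shell command to move; the robot and the scene stay as the last step left them, time stands still between calls to the robot, and variables do not carry over. Pictures are saved under pics/ and viewed, at most 10 in all, crops included, and the job is handed in when it is done.

```bash
mkdir -p pics; cat > h.py <<'E'
import numpy as np, cv2
from bench import r
def cal(n):
    c=r.calibration(n); f=210/np.tan(np.radians(c["vfov"])/2)
    K=np.array([[f,0,c["cx"]],[0,f,c["cy"]],[0,0,1.]])
    return K,np.array(c["dist"],float),np.array(c["rvec"],float).reshape(3),np.array(c["tvec"],float).reshape(3)
def cloud(n,d):
    K,D,rv,tv=cal(n); h,w=d.shape
    u,v=np.meshgrid(np.arange(w),np.arange(h))
    p=cv2.undistortPoints(np.stack([u,v],-1).reshape(-1,1,2).astype(np.float64),K,D).reshape(h,w,2)
    X=np.dstack([p[...,0]*d,p[...,1]*d,d]); R=cv2.Rodrigues(rv)[0]
    W=(X-tv)@R; W[d==0]=np.nan
    return W
def plane(n,uv,z):
    K,D,rv,tv=cal(n); R=cv2.Rodrigues(rv)[0]
    p=cv2.undistortPoints(np.array(uv,float).reshape(-1,1,2),K,D).reshape(-1,2)
    ray=np.c_[p,np.ones(len(p))]@R; c=-R.T@tv
    return c+ray*((z-c[2])/ray[:,2])[:,None]
def pix(n,P):
    K,D,rv,tv=cal(n); return cv2.projectPoints(np.array(P,float).reshape(-1,1,3),rv,tv,K,D)[0].reshape(-1,2)
E
python3 - <<'E'
from h import *
for n in("top","side"):
    p,d=r.snapshot(n); cv2.imwrite(f"pics/{n}0.png",p); np.save(f"{n}0.npy",d)
    K,D,rv,tv=cal(n); print(n,K[0,0],-cv2.Rodrigues(rv)[0].T@tv)
print(r.sense())
E
```

```text
top 423.1670807354685 [ 392.98370918  -63.27862943 1484.12966478]
side 524.6580909703642 [ 312.49927628  833.91945864 1318.72379996]
{'time': 0.1, 'joint_pos': array([ 6.94775409e+01,  7.50991287e+00,  8.53222180e+01,  3.10863894e-05,
        8.72622559e+01, -4.89519235e+00]), 'qd': array([ 0.02980751, -0.11206638, -0.23273985,  0.03472927,  0.02009807,
       -0.01725648]), 'joint_efforts': array([ 1.04835235e-03, -5.70960402e+01, -5.01936114e+01, -2.36993919e-04,
        8.34628270e-03, -3.56117653e-05]), 'tool_pos': array([161.46538102, 577.38977923, 249.36623685]), 'tcp_rot': array([-1.79905960e+02, -8.08526987e-03,  1.64372725e+02]), 'ft_force': array([ 0.2200634 , -0.05145332,  0.12094559]), 'wrist_torque': array([0.01530356, 0.02899526, 0.0229664 ]), 'grip_force': 0.0, 'finger_gap': 85.40358402876842}
```

View pics/top0.png

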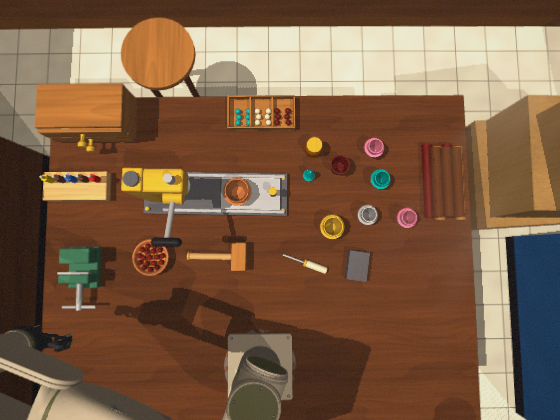

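View pics/side0.png

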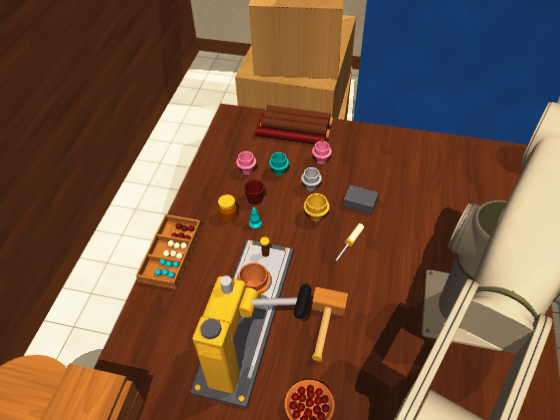

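Top view, candidates for the steel inner cup: steel (368,215), teal (380,179), pink (374,147) and pink (407,218). For the middle cup: brass (332,227), amber jar (314,147) and rosewood cup (340,165). I choose steel (368,215) and brass (332,227). The outer cup is at (237,191), the handle cap at (272,191) and the lever grip at (166,242).

```bash
python3 - <<'E'
from h import *
p=cv2.imread("pics/top0.png"); cv2.imwrite("pics/crop0.png",cv2.resize(p[130:280,280:430],None,fx=4,fy=4,interpolation=cv2.INTER_CUBIC))
C={n:cloud(n,np.load(n+"0.npy")) for n in("top","side")}
def ring(name,uv,zt,rad,zlo):
    c0=plane("top",[uv],zt)[0]
    for n in C:
        P=C[n].reshape(-1,3); m=(np.hypot(P[:,0]-c0[0],P[:,1]-c0[1])<rad)&(P[:,2]>zlo)&(P[:,2]<zt+12)
        Q=P[m]
        if len(Q)<5: print(name,n,len(Q));continue
        (x,y),R=cv2.minEnclosingCircle(Q[:,:2].astype(np.float32))
        print(name,n,c0.round(1),"circ",round(x,1),round(y,1),"R",round(R,1),"n",len(Q),"z95",np.percentile(Q[:,2],95).round(1),"mean",Q.mean(0).round(1))
ring("brass",(332,227),76,55,60)
ring("steel",(368,215),72,45,58)
ring("outer",(237,191),96,60,82)
ring("handle",(272,191),98,28,88)
ring("lever",(166,242),304,60,285)
ring("ramhead",(167,185),285,30,270)
for n,uv in(("awl",(305,264)),("anvil",(358,265)),("imam",(309,175)),("woodcup",(340,165)),("pinkR",(407,218)),("teal",(380,179)),("bowl",(150,257)),("mallet",(238,257))): print(n,plane("top",[uv],40)[0].round())
# head yellow points for the press yaw; base plate
P=C["top"]; q=P[165:205,115:190].reshape(-1,3)
q=q[(q[:,2]>275)&(q[:,2]<295)]; print("head",cv2.minAreaRect(q[:,:2].astype(np.float32)))
q=P[160:225,180:300].reshape(-1,3); q=q[(q[:,2]>10)&(q[:,2]<24)]; print("base",cv2.minAreaRect(q[:,:2].astype(np.float32)))
q=P[165:215,190:300].reshape(-1,3); q=q[(q[:,2]>26)&(q[:,2]<34)]; print("carr",len(q),cv2.minAreaRect(q[:,:2].astype(np.float32)))
E
```

```text
brass top [ 466.1 -247.9   76. ] circ 471.9 -251.2 R 35.7 n 83 z95 79.3 mean [ 468.6 -252.4   73.1]
brass side [ 466.1 -247.9   76. ] circ 471.2 -247.2 R 38.3 n 182 z95 78.7 mean [ 470.9 -246.5   70.7]
steel top [ 505.4 -370.4   72. ] circ 508.8 -372.9 R 26.2 n 66 z95 77.0 mean [ 508.3 -372.3   69.5]
steel side [ 505.4 -370.4   72. ] circ 507.3 -369.0 R 31.8 n 111 z95 77.0 mean [ 510.5 -367.7   68.1]
outer top [587.2  66.5  96. ] circ 587.0 69.1 R 42.3 n 98 z95 99.5 mean [591.4  69.1  92.9]
outer side [587.2  66.5  96. ] circ 590.0 71.1 R 41.9 n 205 z95 99.6 mean [589.   68.4  92.1]
handle top [585.9 -49.2  98. ] circ 587.1 -50.9 R 14.0 n 54 z95 102.5 mean [586.3 -50.5  97.3]
handle side [585.9 -49.2  98. ] circ 587.2 -46.7 R 14.3 n 63 z95 101.9 mean [588.  -45.1  97.4]
lever top [417.1 244.2 304. ] circ 431.6 243.6 R 44.9 n 282 z95 315.4 mean [427.2 241.2 307. ]
lever side [417.1 244.2 304. ] circ 432.1 248.5 R 44.8 n 386 z95 315.5 mean [428.8 252.  306.6]
ramhead top [580. 249. 285.] circ 580.3 249.1 R 29.8 n 236 z95 289.8 mean [577.1 250.  283.9]
ramhead side [580. 249. 285.] circ 580.0 249.0 R 29.9 n 378 z95 291.0 mean [579.6 252.  284.8]
awl [ 344. -158.   40.]
anvil [ 338. -338.   40.]
imam [ 649. -177.   40.]
woodcup [ 683. -285.   40.]
pinkR [ 496. -511.   40.]
teal [ 633. -423.   40.]
bowl [372. 366.  40.]
mallet [369.  68.  40.]
head ((595.41650390625, 291.9952392578125), (175.68463134765625, 70.64663696289062), 87.8757095336914)
base ((591.0697631835938, 69.56719970703125), (404.86138916015625, 152.887939453125), 88.57586669921875)
carr 1222 ((588.574462890625, 73.67039489746094), (327.7838439941406, 136.5442352294922), 89.44766998291016)
```

View pics/crop0.png

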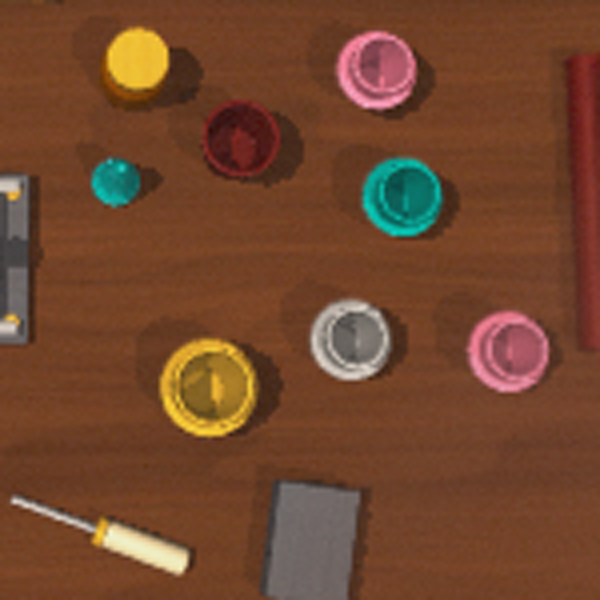

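The crop confirms it: brass cup with collar at crop (210,388), steel cup at (350,340). The pink and teal cups are look-alikes, so I leave them alone. First move: up, then turn to yaw 180.

```bash
python3 -c "from bench import r;print(r.tip_reach)"; python3 -m handwheel '[[0,0,-0.034,0,0,-5.2,0.085],[0,0,-0.034,0,0,-5.2,0.085],[0,0,-0.034,0,0,-5.2,0.085],[0,0,-0.034,0,0,0,0.085],[0,0,-0.034,0,0,0,0.085]]'; python3 -m handwheel '[[-0.020,-0.030,0,0,0,0,0.085],[-0.020,-0.030,0,0,0,0,0.085],[-0.020,-0.030,0,0,0,0,0.085],[-0.020,-0.030,0,0,0,0,0.085],[-0.020,-0.030,0,0,0,0,0.085],[-0.020,-0.030,0,0,0,0,0.085],[-0.020,-0.030,0,0,0,0,0.085],[-0.020,-0.030,0,0,0,0,0.085]]';  python3 -m handwheel '[[-0.020,-0.030,0,0,0,0,0.085],[-0.020,-0.030,0,0,0,0,0.085],[-0.020,-0.030,0,0,0,0,0.085],[-0.020,-0.030,0,0,0,0,0.085],[-0.020,-0.030,0,0,0,0,0.085],[-0.020,-0.030,0,0,0,0,0.085],[-0.020,-0.030,0,0,0,0,0.085],[0,0,0,0,0,0,0.085]]'
```

```text
19.0
time: 0.52
tool_pos: [161.5, 577.4, 421.4]
tcp_rot: [-179.9, -0.0, -180.0]
ft_force: [0.6, 0.7, 0.5]
finger_gap: 84.6
grip_force: 0.0
time: 1.18
tool_pos: [321.9, 336.1, 419.9]
tcp_rot: [-180.0, -0.0, 180.0]
ft_force: [1.3, -0.1, 0.2]
finger_gap: 85.4
grip_force: 0.0
time: 1.85
tool_pos: [463.6, 122.7, 419.0]
tcp_rot: [-179.9, -0.1, 179.7]
ft_force: [-0.5, 1.0, -0.3]
finger_gap: 85.4
grip_force: 0.0
```

```bash
cat > rim.py <<'E'
# rim centres by colour mask: bottom/outer contour (collar) cast on collar-top plane, both views
from h import *
def blob(n,uv0,p,lo,hi,win=26):
    hsv=cv2.cvtColor(p,cv2.COLOR_BGR2HSV); m=cv2.inRange(hsv,lo,hi); k=np.zeros_like(m)
    u,v=map(int,uv0); k[v-win:v+win,u-win:u+win]=m[v-win:v+win,u-win:u+win]
    cs=cv2.findContours(k,cv2.RETR_EXTERNAL,cv2.CHAIN_APPROX_NONE)[0]
    return max(cs,key=cv2.contourArea).reshape(-1,2)
if __name__=="__main__":
    for nm,uv,z,lo,hi in(("brass",dict(top=(332,227),side=(316,206)),53,(18,110,60),(35,255,255)),("steel",dict(top=(368,215),side=(312,178)),49,(0,0,70),(180,60,255))):
        for n in uv:
            c=blob(n,uv[n],cv2.imread(f"pics/{n}0.png"),lo,hi)
            P=plane(n,c,z)[:,:2].astype(np.float32)
            print(nm,n,cv2.minEnclosingCircle(P),cv2.fitEllipse(P))
E
python3 rim.py
```

```text
brass top ((469.37066650390625, -250.32484436035156), 41.441673278808594) ((469.2341613769531, -250.0954132080078), (79.1558609008789, 80.06854248046875), 48.54740905761719)
brass side ((470.6553039550781, -244.27001953125), 56.717838287353516) ((470.819091796875, -247.00656127929688), (75.15408325195312, 106.8836669921875), 8.49813461303711)
steel top ((509.072021484375, -373.68511962890625), 34.32670974731445) ((509.1048583984375, -372.9951171875), (64.83062744140625, 66.04817199707031), 115.07669830322266)
steel side ((510.45263671875, -365.011962890625), 53.16243362426758) ((510.59722900390625, -367.0769348144531), (59.8084602355957, 101.18407440185547), 10.070223808288574)
```

```bash
python3 -m handwheel '[[-0.001,-0.031,0.017,0,0,0,0.085],[-0.001,-0.031,0.017,0,0,0,0.085],[-0.001,-0.031,0.017,0,0,0,0.085],[-0.001,-0.031,0.017,0,0,0,0.085],[-0.001,-0.031,0.017,0,0,0,0.085],[-0.001,-0.031,0.017,0,0,0,0.085]]'; python3 -m handwheel '[[0,-0.031,0.017,0,0,0,0.085],[0,-0.031,0.017,0,0,0,0.085],[0,-0.031,0.017,0,0,0,0.085],[0,-0.031,0.017,0,0,0,0.085],[0,-0.031,0.017,0,0,0,0.085],[0,-0.031,0.017,0,0,0,0.085],[0,0,0.030,0,0,0,0.085],[0,0,0,0,0,0,0.085]]'
```

```text
time: 2.35
tool_pos: [466.8, -59.5, 317.2]
tcp_rot: [180.0, -0.0, 180.0]
ft_force: [1.5, 0.4, -0.5]
finger_gap: 85.1
grip_force: 0.0
time: 3.02
tool_pos: [463.9, -243.8, 179.8]
tcp_rot: [179.7, -0.5, 179.8]
ft_force: [-0.9, 2.3, -1.4]
finger_gap: 85.2
grip_force: 0.0
```

```bash
python3 -m handwheel '[[0,0,0,0,0,0,0.085],[0,0,0,0,0,0,0.085]]'
```

```text
time: 3.18
tool_pos: [467.5, -243.8, 187.3]
tcp_rot: [180.0, 0.0, -180.0]
ft_force: [-0.1, 0.4, 0.7]
finger_gap: 85.0
grip_force: 0.0
```

```bash
python3 -m handwheel '[[-0.0025,-0.0057,0.025,0,0,0,0.085],[0,0,0.025,0,0,0,0.085],[0,0,0.025,0,0,0,0.085],[0,0,0.02,0,0,0,0.085],[0,0,0.010,0,0,0,0.085],[0,0,0.007,0,0,0,0.085],[0,0,0,0,0,0,0.085],[0,0,0,0,0,0,0.085]]'; python3 -m handwheel '[[0,0,0,0,0,0,0.058],[0,0,0,0,0,0,0.058],[0,0,0,0,0,0,0.058],[0,0,0,0,0,0,0.058],[0,0,0,0,0,0,0.058],[0,0,0,0,0,0,0.058],[0,0,0,0,0,0,0.058]]' 35
```

```text
time: 3.85
tool_pos: [470.7, -250.3, 75.9]
tcp_rot: [-179.9, 0.1, -180.0]
ft_force: [-0.4, 0.0, 0.6]
finger_gap: 85.0
grip_force: 0.0
time: 4.43
tool_pos: [471.1, -250.6, 76.5]
tcp_rot: [-179.9, 0.2, 180.0]
ft_force: [0.2, 2.7, 6.1]
finger_gap: 64.2
grip_force: 38.0
```

```bash
python3 -m handwheel '[[0,0,-0.01,0,0,0,0.058],[0,0,-0.02,0,0,0,0.058],[0,0,-0.03,0,0,0,0.058],[0,0,-0.035,0,0,0,0.058],[0,0,-0.035,0,0,0,0.058],[0,0,-0.02,0,0,0,0.058],[0,0,0,0,0,0,0.058],[0,0,0,0,0,0,0.058]]' 40
```

```text
time: 5.1
tool_pos: [470.5, -250.6, 226.4]
tcp_rot: [-179.9, 0.2, 180.0]
ft_force: [-1.3, 1.0, -3.9]
finger_gap: 63.7
grip_force: 45.3
```

```bash
python3 -m handwheel '[[-0.004,0.012,0,0,0,0,0.058],[-0.011,0.028,0,0,0,0,0.058],[-0.011,0.028,0,0,0,0,0.058],[-0.011,0.028,0,0,0,0,0.058],[-0.011,0.028,0,0,0,0,0.058],[-0.011,0.028,0,0,0,0,0.058],[-0.011,0.028,0,0,0,0,0.058],[-0.011,0.028,0,0,0,0,0.058]]'; python3 -m handwheel '[[-0.011,0.028,0,0,0,0,0.058],[-0.011,0.028,0,0,0,0,0.058],[-0.008,0.028,0,0,0,0,0.058],[-0.005,0.016,0,0,0,0,0.058],[0,0.012,0,0,0,0,0.058],[0,0,0,0,0,0,0.058],[0,0,0,0,0,0,0.058],[0,0,0,0,0,0,0.058]]'
python3 - <<'E'
from h import *
for n in("top","side"):
    p,d=r.snapshot(n); cv2.imwrite(f"pics/{n}1.png",p); np.save(f"{n}1.npy",d)
s=cv2.imread("pics/side1.png"); cv2.imwrite("pics/crop1.png",cv2.resize(s[200:340,180:340],None,fx=4,fy=4))
print(pix("side",[[588,69,96],[588,69,150]]),r.sense()["tool_pos"])
E
```

```text
time: 5.77
tool_pos: [549.7, -39.6, 221.6]
tcp_rot: [179.9, -0.2, 180.0]
ft_force: [1.2, -0.3, -3.6]
finger_gap: 63.4
grip_force: 45.4
time: 6.43
tool_pos: [585.1, 69.2, 223.3]
tcp_rot: [-180.0, -0.1, 180.0]
ft_force: [0.4, -0.2, -2.2]
finger_gap: 63.7
grip_force: 45.4
[[254.24516833 273.09345827]
 [253.08984305 262.01338645]] [585.52978129  68.79965646 223.9642302 ]
```

View pics/crop1.png

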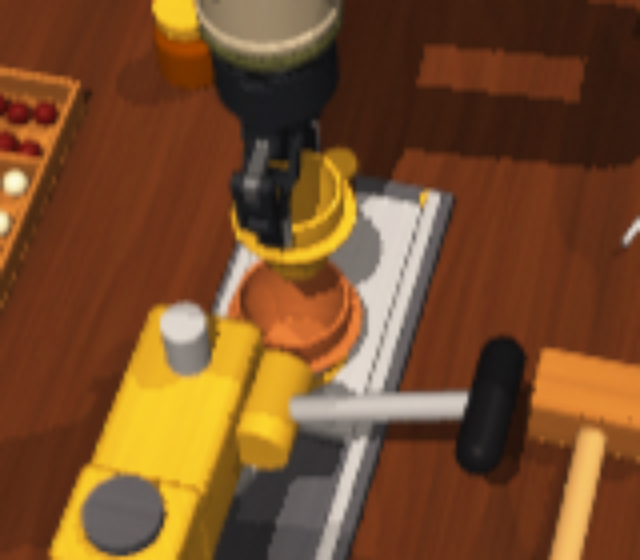

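```bash
cat > meas.py <<'E'
from h import *
import sys
def ext(n,p,lo,hi,box):
    h=cv2.cvtColor(p,cv2.COLOR_BGR2HSV); m=cv2.inRange(h,lo,hi); k=np.zeros_like(m); a,b,c,d=box; k[b:d,a:c]=m[b:d,a:c]
    k=cv2.morphologyEx(k,cv2.MORPH_OPEN,np.ones((2,2)))
    cs=cv2.findContours(k,cv2.RETR_EXTERNAL,cv2.CHAIN_APPROX_NONE)[0]; c=max(cs,key=cv2.contourArea).reshape(-1,2)
    return c
if __name__=="__main__":
    K={"brass":((20,120,60),(35,255,255)),"copper":((3,100,60),(17,255,255))}
    for f,nm,box,z in(("side0","copper",(230,255,275,300),73),("top0","copper",(215,172,258,212),73),("side1","copper",(230,262,275,300),73),("side1","brass",(232,236,275,272),200),("top1","brass",(215,172,258,212),200)):
        c=ext(f[:-1],cv2.imread(f"pics/{f}.png"),*K[nm],box)
        l,t=c.min(0);rr,b=c.max(0); print(f,nm,"u",l,rr,"v",t,b)
        uv=[((l+rr)/2,c[(c[:,0]==l)|(c[:,0]==rr)][:,1].mean()),((l+rr)/2,(t+b)/2)]
        print("   ",plane(f[:-1],uv,z).round(1).tolist())
    d=cloud("top",np.load("top1.npy")).reshape(-1,3)
    for zl,zh in((215,236),(192,205)):
        q=d[(np.hypot(d[:,0]-587,d[:,1]-69)<50)&(d[:,2]>zl)&(d[:,2]<zh)]; print(zl,len(q),q.min(0).round(1),q.max(0).round(1)) if len(q) else 0
E
python3 meas.py
```

```text
side0 copper u 238 271 v 264 294
    [[587.6, 72.8, 73.0], [587.4, 73.6, 73.0]]
top0 copper u 224 251 v 179 206
    [[585.4, 67.0, 73.0], [585.4, 67.0, 73.0]]
side1 copper u 238 271 v 266 294
    [[587.6, 72.8, 73.0], [586.6, 76.8, 73.0]]
side1 brass u 240 269 v 248 266
    [[578.3, 79.5, 200.0], [576.7, 85.7, 200.0]]
top1 brass u 223 236 v 193 201
    [[555.9, 79.7, 200.0], [554.4, 79.7, 200.0]]
215 17 [551.2  60.8 218.9] [564.   93.5 229.3]
192 51 [542.   62.8 193.8] [570.8 106.5 204.3]
```

Side crop: the brass cup is upright in the jaws, collar spanning crop (232–357, ~225), with the outer cup mouth at about (300,300). It needs about +2 mm in X. Lowering.

```bash
python3 -m handwheel '[[-0.002,0,0.02,0,0,0,0.058],[0,0,0.03,0,0,0,0.058],[0,0,0.02,0,0,0,0.058],[0,0,0.01,0,0,0,0.058],[0,0,0.005,0,0,0,0.058],[0,0,0,0,0,0,0.058],[0,0,0,0,0,0,0.058]]'; python3 -m handwheel '[[0,0,0.004,0,0,0,0.058],[0,0,0.004,0,0,0,0.058],[0,0,0.002,0,0,0,0.058],[0,0,0,0,0,0,0.058],[0,0,0,0,0,0,0.058]]'
```

```text
time: 7.12
tool_pos: [588.6, 69.6, 140.5]
tcp_rot: [180.0, 0.1, 179.9]
ft_force: [1.2, 0.3, -2.5]
finger_gap: 63.6
grip_force: 45.4
time: 7.53
tool_pos: [588.1, 69.9, 129.5]
tcp_rot: [180.0, 0.0, 180.0]
ft_force: [1.2, 0.7, -3.4]
finger_gap: 63.5
grip_force: 45.4
```

```bash
python3 -m handwheel '[[0,0,0.002,0,0,0,0.058],[0,0,0.002,0,0,0,0.058],[0,0,0,0,0,0,0.058],[0,0,0,0,0,0,0.058]]';python3 -m handwheel '[[0,0,0.0015,0,0,0,0.058],[0,0,0,0,0,0,0.058],[0,0,0,0,0,0,0.058]]'
```

```text
time: 7.87
tool_pos: [587.9, 69.9, 125.2]
tcp_rot: [180.0, 0.0, 180.0]
ft_force: [1.4, 0.6, -2.4]
finger_gap: 64.0
grip_force: 45.4
time: 8.12
tool_pos: [588.6, 69.8, 124.8]
tcp_rot: [-180.0, 0.1, 180.0]
ft_force: [1.8, 0.3, 4.2]
finger_gap: 63.9
grip_force: 46.0
```

Contact is at the expected nested height. Releasing and rising.

```bash
python3 -m handwheel '[[0,0,0,0,0,0,0.066],[0,0,0,0,0,0,0.07],[0,0,0,0,0,0,0.085],[0,0,0,0,0,0,0.085],[0,0,0,0,0,0,0.085],[0,0,0,0,0,0,0.085]]'; python3 -m handwheel '[[0,0,-0.01,0,0,0,0.085],[0,0,-0.025,0,0,0,0.085],[0,0,-0.035,0,0,0,0.085],[0,0,-0.035,0,0,0,0.085],[-0.0,-0.025,-0.02,0,0,0,0.085],[0,-0.03,0,0,0,0,0.085],[0,-0.03,0,0,0,0,0.085],[0,-0.03,0,0,0,0,0.085]]'; python3 -m handwheel '[[0.006,-0.03,0,0,0,0,0.085],[0.008,-0.03,0,0,0,0,0.085],[0.008,-0.03,0,0,0,0,0.085],[0.008,-0.03,0,0,0,0,0.085],[0.008,-0.03,0,0,0,0,0.085],[0.008,-0.03,0,0,0,0,0.085],[0.008,-0.03,0,0,0,0,0.085],[0.008,-0.03,0,0,0,0,0.085]]'
python3 - <<'E'
from h import *
for n in("top","side"):
    p,d=r.snapshot(n); cv2.imwrite(f"pics/{n}2.png",p); np.save(f"{n}2.npy",d)
t=cv2.imread("pics/top2.png")[150:230,190:310]; s=cv2.imread("pics/side2.png")[225:305,200:320]
cv2.imwrite("pics/crop2.png",cv2.resize(np.vstack([t,s]),None,fx=3.7,fy=3.7,interpolation=cv2.INTER_CUBIC))
for n in("top","side"):
    P=cloud(n,np.load(n+"2.npy")).reshape(-1,3)
    for a,b in((112,135),(88,104)):
        q=P[(np.hypot(P[:,0]-587,P[:,1]-69)<50)&(P[:,2]>a)&(P[:,2]<b)]
        print(n,a,len(q),cv2.minEnclosingCircle(q[:,:2].astype(np.float32)),np.percentile(q[:,2],[50,95]))
E
```

```text
time: 8.62
tool_pos: [587.7, 69.9, 123.5]
tcp_rot: [-180.0, -0.0, 180.0]
ft_force: [0.2, -0.3, 0.2]
finger_gap: 84.8
grip_force: 0.0
time: 9.28
tool_pos: [588.2, -46.1, 250.8]
tcp_rot: [-180.0, 0.1, -180.0]
ft_force: [0.3, -0.5, -0.7]
finger_gap: 85.4
grip_force: 0.0
time: 9.95
tool_pos: [525.1, -286.5, 249.9]
tcp_rot: [-180.0, 0.0, 180.0]
ft_force: [0.2, -1.1, 0.4]
finger_gap: 84.9
grip_force: 0.0
top 112 85 ((587.632568359375, 68.33648681640625), 33.01645278930664) [121.97288498 127.36550065]
top 88 176 ((587.8182983398438, 68.70941162109375), 41.31606674194336) [ 99.41979955 103.26347452]
side 112 178 ((589.8741455078125, 71.66909790039062), 34.575584411621094) [121.34123735 127.90428852]
side 88 249 ((589.1353149414062, 72.07279205322266), 42.47945785522461) [ 99.28161309 103.45727441]
```

View pics/crop2.png

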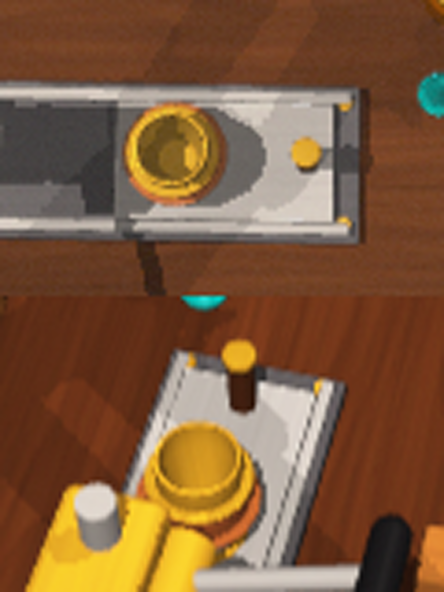

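The brass cup sits upright and concentric in the copper one, rim at (175,150) in the upper half of the crop and at 124 mm by depth. Next, the steel cup.

```bash
python3 -m handwheel '[[0.006,-0.03,0.01,0,0,0,0.085],[0.005,-0.03,0.02,0,0,0,0.085],[0.005,-0.025,0.03,0,0,0,0.085],[0,0,0.03,0,0,0,0.085],[0,0,0.02,0,0,0,0.085],[0,0,0,0,0,0,0.085],[0,0,0,0,0,0,0.085],[0,0,0,0,0,0,0.085]]'
```

```text
time: 10.72
tool_pos: [510.7, -370.2, 141.0]
tcp_rot: [-179.9, 0.1, -180.0]
ft_force: [-0.1, -0.4, 0.4]
finger_gap: 85.0
grip_force: 0.0
```

```bash
python3 -m handwheel '[[0.0015,-0.0015,0.02,0,0,0,0.075],[0,0,0.02,0,0,0,0.075],[0,0,0.015,0,0,0,0.075],[0,0,0.008,0,0,0,0.075],[0,0,0.003,0,0,0,0.075],[0,0,0,0,0,0,0.075],[0,0,0,0,0,0,0.075],[0,0,0,0,0,0,0.075]]'; python3 -m handwheel '[[0,0,0,0,0,0,0.045],[0,0,0,0,0,0,0.045],[0,0,0,0,0,0,0.045],[0,0,0,0,0,0,0.045],[0,0,0,0,0,0,0.045],[0,0,0,0,0,0,0.045],[0,0,0,0,0,0,0.045],[0,0,0,0,0,0,0.045]]' 40
```

```text
time: 11.38
tool_pos: [509.2, -372.3, 74.7]
tcp_rot: [-179.9, 0.1, 180.0]
ft_force: [-0.2, 0.1, 0.0]
finger_gap: 74.9
grip_force: 0.0
time: 12.05
tool_pos: [508.7, -372.1, 74.3]
tcp_rot: [-179.9, 0.1, 180.0]
ft_force: [-1.0, 0.6, 5.5]
finger_gap: 50.9
grip_force: 41.4
```

```bash
python3 -m handwheel '[[0,0,-0.01,0,0,0,0.045],[0,0,-0.02,0,0,0,0.045],[0,0,-0.03,0,0,0,0.045],[0,0,-0.035,0,0,0,0.045],[0,0,-0.035,0,0,0,0.045],[0,0,-0.03,0,0,0,0.045],[0,0.01,-0.02,0,0,0,0.045],[-0.005,0.02,0,0,0,0,0.045]]'; python3 -m handwheel '[[-0.005,0.028,0,0,0,0,0.045],[-0.005,0.028,0,0,0,0,0.045],[-0.005,0.028,0,0,0,0,0.045],[-0.005,0.028,0,0,0,0,0.045],[-0.005,0.028,0,0,0,0,0.045],[-0.005,0.028,0,0,0,0,0.045],[-0.005,0.028,0,0,0,0,0.045],[-0.005,0.028,0,0,0,0,0.045]]'; python3 -m handwheel '[[-0.006,0.028,0,0,0,0,0.045],[-0.006,0.028,0,0,0,0,0.045],[-0.006,0.028,0,0,0,0,0.045],[-0.006,0.028,0,0,0,0,0.045],[-0.006,0.028,0,0,0,0,0.045],[-0.005,0.028,0,0,0,0,0.045],[0,0.02,0,0,0,0,0.045]]'; python3 -m handwheel '[[0,0,0,0,0,0,0.045],[0,0,0,0,0,0,0.045],[0,0,0,0,0,0,0.045]]'
python3 - <<'E'
from h import *
for n in("top","side"):
    p,d=r.snapshot(n); cv2.imwrite(f"pics/{n}3.png",p); np.save(f"{n}3.npy",d)
t=cv2.imread("pics/top3.png")[150:230,190:310]; s=cv2.imread("pics/side3.png")[205:305,200:320]
cv2.imwrite("pics/crop3.png",cv2.resize(s,None,fx=5,fy=5,interpolation=cv2.INTER_CUBIC))
T=r.sense()["tool_pos"]; print(T,pix("side",[[588,69.8,97],[T[0],T[1],T[2]-25]])-[200,205])
E
```

```text
time: 12.72
tool_pos: [514.2, -344.6, 260.2]
tcp_rot: [-179.6, 0.4, 179.8]
ft_force: [0.6, -0.2, -1.0]
finger_gap: 51.0
grip_force: 42.4
time: 13.38
tool_pos: [553.0, -116.2, 253.2]
tcp_rot: [180.0, -0.0, 180.0]
ft_force: [0.7, 0.3, -2.4]
finger_gap: 50.9
grip_force: 42.4
time: 13.97
tool_pos: [588.4, 72.8, 253.1]
tcp_rot: [180.0, -0.0, -180.0]
ft_force: [0.1, 0.3, -2.2]
finger_gap: 51.0
grip_force: 42.4
time: 14.22
tool_pos: [588.1, 70.1, 252.9]
tcp_rot: [-180.0, -0.0, 180.0]
ft_force: [-0.7, -0.8, -1.8]
finger_gap: 50.6
grip_force: 42.5
[588.27052893  69.39578297 252.9138141 ] [[54.15059955 68.1306023 ]
 [51.15811652 39.93054509]]
```

View pics/crop3.png

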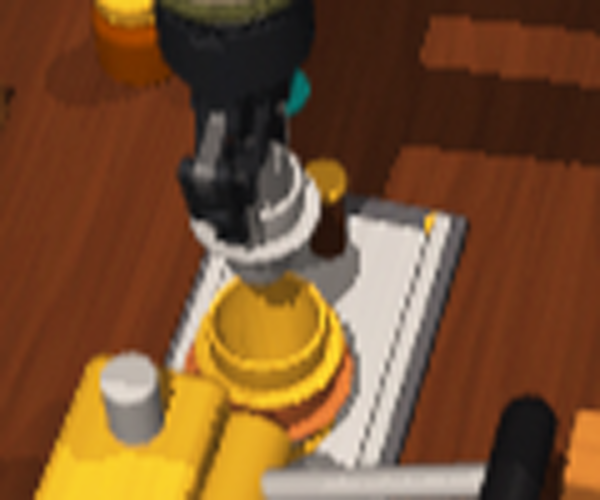

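Steel collar centre is at crop x≈255 (predicted 256) and brass collar at x≈270 (predicted 271), so they are aligned. Lowering.

```bash
python3 -m handwheel '[[0,0,0.02,0,0,0,0.045],[0,0,0.03,0,0,0,0.045],[0,0,0.02,0,0,0,0.045],[0,0,0.01,0,0,0,0.045],[0,0,0.006,0,0,0,0.045],[0,0,0.004,0,0,0,0.045],[0,0,0.003,0,0,0,0.045],[0,0,0,0,0,0,0.045]]'; python3 -m handwheel '[[0,0,0.002,0,0,0,0.045],[0,0,0,0,0,0,0.045],[0,0,0.001,0,0,0,0.045],[0,0,0,0,0,0,0.045],[0,0,0,0,0,0,0.045]]'
```

```text
time: 14.98
tool_pos: [588.9, 70.2, 160.6]
tcp_rot: [180.0, 0.1, 180.0]
ft_force: [-0.6, 0.3, -3.1]
finger_gap: 50.3
grip_force: 42.5
time: 15.4
tool_pos: [588.5, 70.5, 157.0]
tcp_rot: [-180.0, 0.0, 180.0]
ft_force: [0.2, 0.3, -2.6]
finger_gap: 51.5
grip_force: 42.5
```

```bash
python3 -m handwheel '[[0,0,0.0015,0,0,0,0.045],[0,0,0,0,0,0,0.045],[0,0,0,0,0,0,0.045]]';python3 -m handwheel '[[0,0,0.001,0,0,0,0.045],[0,0,0,0,0,0,0.045],[0,0,0,0,0,0,0.045]]';python3 -m handwheel '[[0,0,0.001,0,0,0,0.045],[0,0,0,0,0,0,0.045],[0,0,0,0,0,0,0.045]]'
```

```text
time: 15.65
tool_pos: [588.3, 70.4, 155.1]
tcp_rot: [180.0, -0.0, 180.0]
ft_force: [0.5, -0.1, -3.0]
finger_gap: 51.1
grip_force: 42.5
time: 15.9
tool_pos: [588.5, 70.4, 154.4]
tcp_rot: [-180.0, 0.0, 180.0]
ft_force: [1.1, -0.3, -1.8]
finger_gap: 50.9
grip_force: 42.5
time: 16.15
tool_pos: [588.8, 70.4, 154.3]
tcp_rot: [-180.0, 0.1, 180.0]
ft_force: [-1.9, 0.5, 6.6]
finger_gap: 50.8
grip_force: 43.1
```

```bash
python3 -m handwheel '[[0,0,0,0,0,0,0.053],[0,0,0,0,0,0,0.06],[0,0,0,0,0,0,0.085],[0,0,0,0,0,0,0.085],[0,0,0,0,0,0,0.085],[0,0,0,0,0,0,0.085]]'; python3 -m handwheel '[[0,0,-0.01,0,0,0,0.085],[0,0,-0.025,0,0,0,0.085],[0,0,-0.03,0,0,0,0.085],[0,-0.01,-0.01,0,0,0,0.085],[0,-0.03,0,0,0,0,0.085],[0,-0.03,0,0,0,0,0.085],[0.0,-0.03,0,0,0,0,0.085],[0,-0.021,0,0,0,0,0.085]]'; python3 -m handwheel '[[0.001,0,0,0,0,0,0.085],[0,0,0,0,0,0,0.085],[0,0,0,0,0,0,0.085]]'
python3 - <<'E'
from h import *
for n in("top","side"):
    p,d=r.snapshot(n); cv2.imwrite(f"pics/{n}4.png",p); np.save(f"{n}4.npy",d)
s=cv2.imread("pics/side4.png")[205:305,200:320]
cv2.imwrite("pics/crop4.png",cv2.resize(s,None,fx=5,fy=5,interpolation=cv2.INTER_CUBIC))
for n in("top","side"):
    P=cloud(n,np.load(n+"4.npy")).reshape(-1,3)
    for a,b in((142,164),(116,133),(88,104)):
        q=P[(np.hypot(P[:,0]-587,P[:,1]-69)<48)&(P[:,2]>a)&(P[:,2]<b)]
        print(n,a,len(q),cv2.minEnclosingCircle(q[:,:2].astype(np.float32)) if len(q) else 0,np.percentile(q[:,2],[50,95]) if len(q) else 0)
E
```

```text
time: 16.65
tool_pos: [588.3, 70.4, 153.2]
tcp_rot: [180.0, -0.0, 180.0]
ft_force: [0.6, 0.0, -0.2]
finger_gap: 85.1
grip_force: 0.0
time: 17.32
tool_pos: [588.3, -53.2, 229.2]
tcp_rot: [-179.9, 0.1, 179.9]
ft_force: [-0.3, 0.7, -0.1]
finger_gap: 84.7
grip_force: 0.0
time: 17.57
tool_pos: [587.4, -50.4, 228.7]
tcp_rot: [180.0, 0.0, 179.9]
ft_force: [-0.4, -0.6, -0.4]
finger_gap: 85.4
grip_force: 0.0
top 142 26 ((589.9019165039062, 76.06163024902344), 23.12204933166504) [149.94722828 155.54475552]
top 116 58 ((591.5311279296875, 81.51710510253906), 31.77004623413086) [127.01466873 131.89265762]
top 88 58 ((586.9019165039062, 69.34929656982422), 40.707157135009766) [ 99.34701434 103.63055738]
side 142 138 ((589.9139404296875, 71.7052230834961), 28.132909774780273) [149.25460691 156.17970319]
side 116 229 ((591.6146240234375, 72.72172546386719), 35.66128921508789) [127.59066724 132.09616589]
side 88 181 ((589.2973022460938, 72.63294219970703), 42.590396881103516) [100.25004304 103.17869006]
```

View pics/crop4.png

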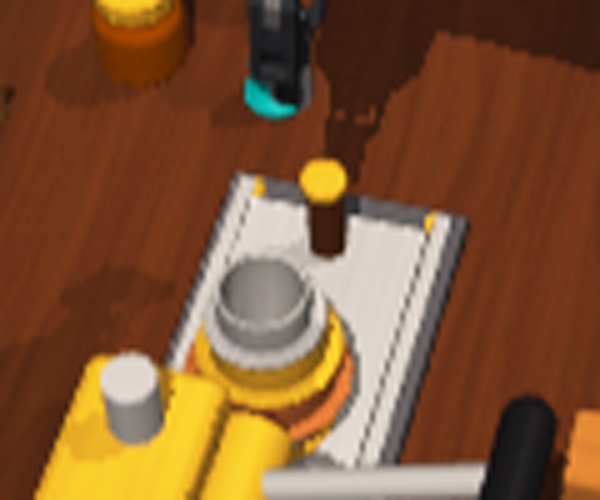

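The steel cup is upright on the brass rim, at crop (265,295), with the handle cap at (323,180). Now cage the handle loosely and push the carriage home.

```bash
python3 -m handwheel '[[0,0.0005,0.02,0,0,0,0.06],[0,0,0.03,0,0,0,0.06],[0,0,0.025,0,0,0,0.06],[0,0,0,0,0,0,0.06],[0,0,0.025,0,0,0,0.06],[0,0,0.025,0,0,0,0.06],[0,0,0.02,0,0,0,0.06],[0,0,0.015,0,0,0,0.06]]'; python3 -m handwheel '[[0,0,0,0,0,0,0.034],[0,0,0,0,0,0,0.034],[0,0,0,0,0,0,0.034],[0,0,0,0,0,0,0.034]]' 25
```

```text
time: 18.33
tool_pos: [587.2, -49.2, 67.8]
tcp_rot: [180.0, -0.0, -180.0]
ft_force: [-0.6, 0.8, -0.6]
finger_gap: 59.6
grip_force: 0.0
time: 18.67
tool_pos: [588.9, -50.1, 70.7]
tcp_rot: [-180.0, 0.2, 180.0]
ft_force: [0.3, -0.5, 0.1]
finger_gap: 33.9
grip_force: 0.0
```

```bash
python3 -m handwheel '[[0,0.002,0,0,0,0,0.034],[0,0.002,0,0,0,0,0.034],[0,0.002,0,0,0,0,0.034],[0,0.002,0,0,0,0,0.034],[0,0.003,0,0,0,0,0.034],[0,0.004,0,0,0,0,0.034],[0,0.005,0,0,0,0,0.034],[0,0.006,0,0,0,0,0.034]]';python3 -m handwheel '[[0,0.006,0,0,0,0,0.034],[0,0.007,0,0,0,0,0.034],[-0.001,0.007,0,0,0,0,0.034],[0,0.007,0,0,0,0,0.034],[0,0.007,0,0,0,0,0.034],[0,0.007,0,0,0,0,0.034],[-0.001,0.007,0,0,0,0,0.034],[0,0.007,0,0,0,0,0.034]]';python3 -m handwheel '[[0,0.007,0,0,0,0,0.034],[0,0.007,0,0,0,0,0.034],[-0.001,0.007,0,0,0,0,0.034],[0,0.007,0,0,0,0,0.034],[0,0.007,0,0,0,0,0.034],[0,0.007,0,0,0,0,0.034],[-0.001,0.007,0,0,0,0,0.034],[0,0.007,0,0,0,0,0.034]]'
```

```text
time: 19.33
tool_pos: [587.7, -23.9, 68.6]
tcp_rot: [-180.0, 0.0, 180.0]
ft_force: [2.1, -2.0, 1.2]
finger_gap: 34.1
grip_force: 1.5
time: 20.0
tool_pos: [589.1, 31.7, 68.0]
tcp_rot: [180.0, -0.0, 180.0]
ft_force: [0.7, -3.1, 0.4]
finger_gap: 34.0
grip_force: 1.5
time: 20.67
tool_pos: [591.1, 87.6, 68.1]
tcp_rot: [-180.0, -0.0, 180.0]
ft_force: [-0.4, -2.5, -0.8]
finger_gap: 34.1
grip_force: 1.5
```

```bash
python3 -m handwheel '[[0,0.006,0,0,0,0,0.034],[0,0.006,0,0,0,0,0.034],[-0.001,0.005,0,0,0,0,0.034],[0,0.005,0,0,0,0,0.034],[0,0.004,0,0,0,0,0.034],[0,0.003,0,0,0,0,0.034],[0,0.002,0,0,0,0,0.034],[0,0.002,0,0,0,0,0.034]]';python3 -m handwheel '[[0,0.002,0,0,0,0,0.034],[0,0.001,0,0,0,0,0.034],[0,0.001,0,0,0,0,0.034],[0,0,0,0,0,0,0.034]]'
```

```text
time: 21.33
tool_pos: [592.5, 120.0, 68.4]
tcp_rot: [-180.0, 0.0, 180.0]
ft_force: [1.3, -2.4, -2.3]
finger_gap: 34.3
grip_force: 1.3
time: 21.67
tool_pos: [592.5, 124.1, 68.4]
tcp_rot: [180.0, 0.0, 180.0]
ft_force: [0.7, -0.8, -0.3]
finger_gap: 34.2
grip_force: 0.6
```

```bash
python3 -m handwheel '[[0,0.0015,0,0,0,0,0.034],[0,0.0015,0,0,0,0,0.034],[0,0,0,0,0,0,0.034]]'; python3 -m handwheel '[[0,0.001,0,0,0,0,0.034],[0,0.001,0,0,0,0,0.034],[0,0,0,0,0,0,0.034]]'
```

```text
time: 21.92
tool_pos: [592.5, 126.0, 68.4]
tcp_rot: [-179.9, 0.0, 180.0]
ft_force: [0.3, -7.1, -1.0]
finger_gap: 34.1
grip_force: 3.7
time: 22.17
tool_pos: [592.6, 126.1, 68.3]
tcp_rot: [-179.8, -0.0, 179.9]
ft_force: [0.2, -14.9, 0.3]
finger_gap: 34.2
grip_force: 7.9
```

```bash
python3 -m handwheel '[[0,-0.003,0,0,0,0,0.06],[0,-0.004,0,0,0,0,0.06],[0,0,0,0,0,0,0.06],[0,0,-0.025,0,0,0,0.06],[0,0,-0.03,0,0,0,0.06],[0,-0.02,-0.03,0,0,0,0.06],[0,-0.03,-0.03,0,0,0,0.03],[0,-0.03,-0.03,0,0,0,0]]'; python3 -m handwheel '[[0.02,-0.03,-0.03,0,0,0,0],[0.03,0,-0.035,0,0,0,0],[0.03,0,-0.035,0,0,0,0],[0.03,0,-0.035,0,0,0,0],[0.03,0,0,0,0,0,0],[0,0,0,0,0,0,0],[0,0,0,0,0,0,0]]'
python3 - <<'E'
from h import *
for n in("top","side"):
    p,d=r.snapshot(n); cv2.imwrite(f"pics/{n}5.png",p); np.save(f"{n}5.npy",d)
    P=cloud(n,d).reshape(-1,3); q=P[(P[:,0]>395)&(P[:,0]<432)&(P[:,1]>190)&(P[:,1]<300)&(P[:,2]>285)&(P[:,2]<325)]
    print(n,len(q),q.mean(0),cv2.minAreaRect(q[:,:2].astype(np.float32)),np.percentile(q[:,2],[5,50,95]))
    q=P[(np.hypot(P[:,0]-588,P[:,1]-120)<18)&(P[:,2]>92)&(P[:,2]<106)]; print("cap",n,len(q),q.mean(0) if len(q) else 0)
p=cv2.imread("pics/top5.png")[130:280,110:310]; cv2.imwrite("pics/crop5.png",cv2.resize(p,None,fx=4,fy=4,interpolation=cv2.INTER_CUBIC))
E
```

```text
time: 22.83
tool_pos: [592.1, 43.4, 213.8]
tcp_rot: [180.0, 0.0, -179.9]
ft_force: [0.6, -0.2, 0.3]
finger_gap: 37.3
grip_force: 0.0
time: 23.42
tool_pos: [462.8, 16.8, 335.2]
tcp_rot: [180.0, 0.2, 180.0]
ft_force: [-0.4, -0.2, -0.5]
finger_gap: -0.1
grip_force: 0.0
top 269 [417.20793217 242.00556649 313.54699983] ((418.497802734375, 242.48483276367188), (82.68104553222656, 25.15351676940918), 89.45047760009766) [306.82557974 313.9117683  319.42384625]
cap top 12 [599.48821148 119.0090603   97.45280639]
side 385 [417.80792707 252.24547326 313.98641608] ((418.86029052734375, 248.8556671142578), (83.4695816040039, 25.874671936035156), 88.83653259277344) [306.25774267 314.66075074 319.04539632]
cap side 14 [591.10301611 113.93588103  98.89803986]
```

View pics/crop5.png

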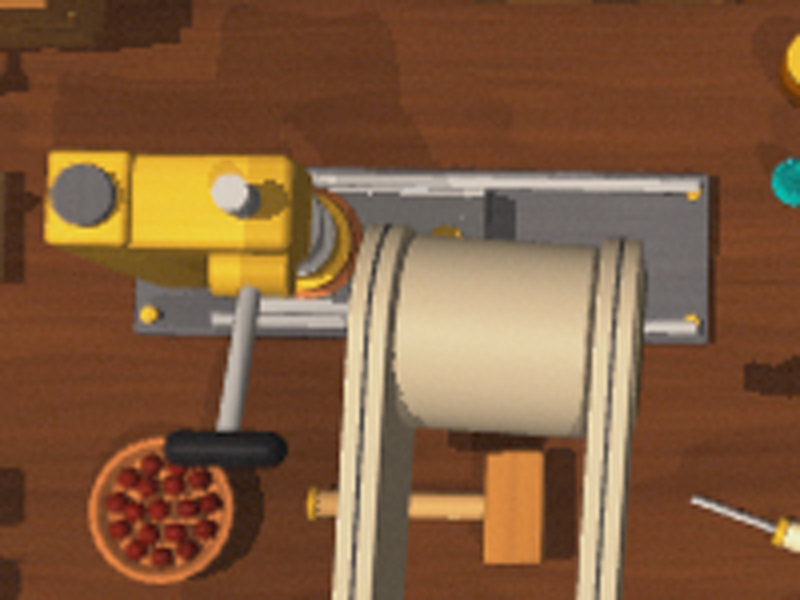

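Top crop: the stack is under the ram at crop (320,235), the lever grip is at (226,448), and the bystanders look unmoved. Moving above the grip with closed fingers.

```bash
python3 -m handwheel '[[0.005,0.015,-0.02,0,0,0,0],[0.006,0.03,-0.025,0,0,0,0],[0.006,0.03,0,0,0,0,0],[0.006,0.03,0,0,0,0,0],[0.006,0.03,0,0,0,0,0],[0.006,0.03,0,0,0,0,0],[0.006,0.03,0,0,0,0,0],[0.006,0.03,0,0,0,0,0]]';python3 -m handwheel '[[0,0,0,0,0,0,0],[0,0,0,0,0,0,0],[0,0,0,0,0,0,0]]'
```

```text
time: 24.18
tool_pos: [416.4, 243.4, 377.7]
tcp_rot: [-180.0, -0.1, 180.0]
ft_force: [0.1, -0.1, 0.1]
finger_gap: 0.4
grip_force: 0.0
time: 24.43
tool_pos: [416.7, 241.5, 377.8]
tcp_rot: [-179.9, -0.1, -180.0]
ft_force: [0.3, 0.2, 0.8]
finger_gap: -0.1
grip_force: 0.0
```

```bash
python3 -m handwheel '[[0,0.001,0.02,0,0,0,0],[0,0,0.014,0,0,0,0],[0,0,0.004,0,0,0,0],[0.001,0,0.004,0,0,0,0],[0.002,0,0.005,0,0,0,0],[0.002,0,0.005,0,0,0,0],[0.002,0,0.005,0,0,0,0],[0.002,0,0.005,0,0,0,0]]';python3 -m handwheel '[[0.001,0,0.006,0,0,0,0],[0.001,0,0.006,0,0,0,0],[0.001,0,0.006,0,0,0,0],[0,0,0.006,0,0,0,0],[0,0,0.004,0,0,0,0],[0,0,0,0,0,0,0]]'
```

```text
time: 25.1
tool_pos: [407.6, 241.8, 318.3]
tcp_rot: [180.0, 0.1, 179.9]
ft_force: [-2.6, -3.7, 5.6]
finger_gap: -0.4
grip_force: 3.0
time: 25.6
tool_pos: [404.3, 242.5, 289.5]
tcp_rot: [179.9, 0.0, 180.0]
ft_force: [-3.4, 1.1, 5.2]
finger_gap: 0.0
grip_force: 2.5
```

```bash
python3 -m handwheel '[[0,0,0.004,0,0,0,0],[0,0,0.004,0,0,0,0],[0,0,0.003,0,0,0,0],[0,0,0,0,0,0,0]]';python3 -m handwheel '[[0,0,0.002,0,0,0,0],[0,0,0.002,0,0,0,0],[0,0,0,0,0,0,0]]'
```

```text
time: 25.93
tool_pos: [404.5, 242.6, 278.6]
tcp_rot: [179.9, 0.0, 180.0]
ft_force: [-2.5, 0.4, 4.9]
finger_gap: 0.2
grip_force: 2.6
time: 26.18
tool_pos: [404.7, 242.6, 276.6]
tcp_rot: [179.9, 0.1, 180.0]
ft_force: [-9.0, -1.6, 13.3]
finger_gap: 0.1
grip_force: 6.9
```

```bash
python3 -m handwheel '[[0,0,0.001,0,0,0,0],[0,0,0.001,0,0,0,0],[0,0,0,0,0,0,0],[0,0,0,0,0,0,0],[0,0,0,0,0,0,0]]'
```

```text
time: 26.6
tool_pos: [404.8, 242.7, 276.1]
tcp_rot: [179.9, 0.2, 180.0]
ft_force: [-11.8, -4.3, 23.5]
finger_gap: 0.0
grip_force: 11.8
```

The ram bears firmly. Hold briefly, then let the lever rise slowly.

```bash
python3 -m handwheel '[[0,0,0,0,0,0,0],[0,0,0,0,0,0,0],[0,0,-0.004,0,0,0,0],[0,0,-0.006,0,0,0,0],[0,0,-0.006,0,0,0,0],[-0.001,0,-0.006,0,0,0,0],[-0.001,0,-0.006,0,0,0,0],[-0.001,0,-0.006,0,0,0,0]]';python3 -m handwheel '[[-0.002,0,-0.006,0,0,0,0],[-0.002,0,-0.006,0,0,0,0],[-0.002,0,-0.006,0,0,0,0],[-0.002,0,-0.006,0,0,0,0],[-0.001,0,-0.006,0,0,0,0],[0,0,-0.01,0,0,0,0],[0,0,-0.02,0,0,0,0],[0,0,-0.03,0,0,0,0]]';python3 -m handwheel '[[0,-0.03,-0.02,0,0,0,0],[0,-0.03,0,0,0,0,0],[0,-0.03,0,0,0,0,0],[0,-0.03,0,0,0,0,0],[0,-0.03,0,0,0,0,0],[0,-0.03,0,0,0,0,0],[0,-0.03,0,0,0,0,0],[0,0,0,0,0,0,0]]'
python3 - <<'E'
from h import *
for n in("top","side"):
    p,d=r.snapshot(n); cv2.imwrite(f"pics/{n}6.png",p); np.save(f"{n}6.npy",d)
    P=cloud(n,d).reshape(-1,3); q=P[(P[:,0]>385)&(P[:,0]<432)&(P[:,1]>190)&(P[:,1]<300)&(P[:,2]>200)&(P[:,2]<330)]
    print(n,len(q),q.mean(0))
t=cv2.imread("pics/top6.png")[140:260,110:310]; s=cv2.imread("pics/side6.png")[230:410,170:350]
cv2.imwrite("pics/crop6.png",cv2.resize(np.hstack([t,s[:120,:180]]),None,fx=2.1,fy=2.1,interpolation=cv2.INTER_CUBIC))
E
```

```text
time: 27.27
tool_pos: [407.7, 242.3, 306.5]
tcp_rot: [180.0, 0.0, 180.0]
ft_force: [2.0, -0.6, 2.8]
finger_gap: 0.1
grip_force: 1.3
time: 27.93
tool_pos: [415.1, 242.0, 393.8]
tcp_rot: [-179.9, -0.3, 180.0]
ft_force: [0.7, -0.2, 0.1]
finger_gap: -0.1
grip_force: 0.0
time: 28.6
tool_pos: [415.8, 28.5, 415.9]
tcp_rot: [-179.9, -0.1, 179.7]
ft_force: [-0.4, -1.0, 0.0]
finger_gap: -0.0
grip_force: 0.0
top 251 [417.28075926 244.99058817 313.51346437]
side 384 [417.86153526 252.22810433 313.79109623]
```

View pics/crop6.png

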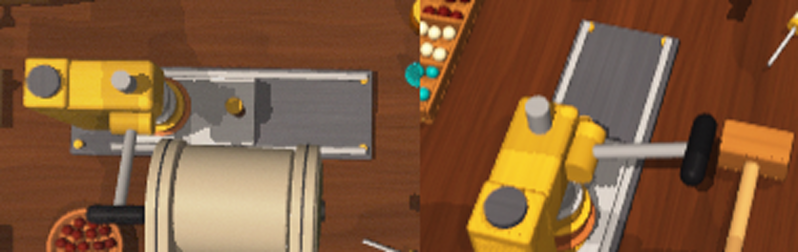

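The lever is back up (grip at 313.5 mm as before, left half (115,213)). The stack is nested under the ram at (172,108) left and (575,215) right, the handle is at (235,105), and the robot is clear.

```bash
python3 -m handwheel '[[0,0,0,0,0,0,0],[0,0,0,0,0,0,0],[0,0,0,0,0,0,0],[0,0,0,0,0,0,0]]'; python3 -c "from bench import r;print(r.hand_in())"
```

```text
time: 29.03
tool_pos: [416.2, 33.3, 415.8]
tcp_rot: [180.0, -0.0, -179.9]
ft_force: [-0.5, -0.7, -0.3]
finger_gap: 0.1
grip_force: 0.0
the job is handed in; nothing more can be done
None
```

I handed the job in at 29 s; no verdict came back, but my last images show the finial nested under the ram, the carriage home, the lever back up and the arm clear after pressing at about 23 N.

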